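Scrape the broken crispbread off the bread board into the tray

ROBOT

A 6-joint arm with a two-finger parallel gripper is mounted at the origin on a cart in front of the work surface, level with it; the furniture and walls round the work are solid. World frame = base frame: x ahead of the robot, y to its left, z up, the work surface at z = 0. Lengths are in m, angles in rad, forces in N, time in s.
With the tool pointing down it reaches from about 0.2 to 0.875 m from the base axis. Payload 3.4 kg.
Tool frame: the origin (TCP) lies between the finger pads; the fingertips stand 25 mm ahead of it and the grasp point (between the pads) lies 6 mm ahead of it (r.nose_length is the z of the fingertips in the tool frame, in m); z points along the fingers, y is the line along which they close (so a half turn about z gives the same grasp; the last joint's range is limited). The gripper opens to 94 mm and grips with 3 to 60 N. Pads are 16 mm wide; open, the fingers measure 119 mm over their backs; the gripper's body (75 mm by 177 mm) begins 78 mm behind the grasp point.
Start: joints at [-0.121, 0.276, 1.505, -0, 1.361, -0.121], TCP at [0.575, -0, 0.23] pointing down, gripper open.
Joint ranges: [-2.89, 2.89], [-0.75, 2.08], [0.22, 2.7], [-1.18, 4.32], [0.11, 2.71], [-2.7, 2.7]. Speed limits (rad/s): [2.57, 2.57, 3.14, 3.14, 3.14, 3.14].

INTERFACE

Orientations are given as a unit quaternion [w, x, y, z].
In Python, from plant import r, gripper_to, inverse_kinematics, vision, models, telemetry gives the robot as it stands. Calls block until the motion is done:
- r.move_to(position, orientation): joint-space move of the TCP to a pose.
- r.move_l(position, rot=None, vel=0.15, guard=None): straight line of the TCP; rot=None keeps the orientation; vel is the mean speed in m/s. With guard (N) it stops when the force on the tool has changed by that much, and returns True; else False.
- r.movej(angles): joint-space move.
- gripper_to(opening, f_grip=None): finger opening in m; f_grip is the grip in N (None keeps the last); returns when the fingers have stopped.
- r.hold(seconds).
- inverse_kinematics(position, orientation): joint angles nearest the present ones, or None.
- vision.snapshot(name): name is "scene" or "side" or "wrist"; returns the picture (400x640x3 uint8, red, green, blue); there is no depth.
- vision.get_calibration(name): a dict with "fx", "fy", "cx", "cy" (pixels), "position" and "orientation" of the camera in the world. Camera axes: x right, y down, z forward; pixel columns grow to the right and rows downward; lengths in m; the calibration is good to about 2 mm. A picture is of the moment at which its call begins: read the wrist's pose just before it. get_calibration takes no time and is no camera call; for the wrist camera it gives the pose at the moment of the call.
A pose or a line that the arm cannot do raises r.PlanningError and nothing moves.
- r.sign_off(): hands the job in; it is judged then, once.
Trained networks look in the newest picture that a camera, given by its name, has taken for a name from the list of things; names that differ only in an ending like _2 or _b are one class to them, and where a whole thing is asked for, a point or a joint stands for the part that bears it (a point fixed in the world has none). Each returns a list of dicts, best first, with "score" (0 to 1); they miss things now and then, are a little off and sometimes report something else, mostly with a low value. They report only what shows in the picture. A call takes as long as a camera call.
- models.boxes_of(thing, camera): "at" ([x, y, z] in m, in world coordinates, good to about 4 mm: the middle of the surface that is visible of it).
- models.regions_of(thing, camera): "pixels" (400x640 bool, what is visible of it).
- models.mark_of(thing, camera): "at" ([x, y, z] in m, in world coordinates, good to about 4 mm: a listed point, or the origin of a listed thing).
Readings, each from a call of its own:
- telemetry.current_t(): time.
- telemetry.current_joints(): joint angles.
- telemetry.current_dq(): joint speeds.
- telemetry.current_joint_efforts(): joint torques, N m.
- telemetry.current_ee_pos(): TCP position.
- telemetry.current_tool_rot(): TCP orientation.
- telemetry.current_wrist_force(): force on the tool from outside, world axes, zero at the start.
- telemetry.current_torque(): the same for the moment, N m.
- telemetry.current_opening(): finger opening in m.
- telemetry.current_finger_force(): force on a finger pad.
Only numpy, scipy, OpenCV 4.12 (cv2) and the standard library are available. Lean on these libraries where they do the work, as an engineer would, in place of code of your own. Each camera call takes 0.05 s, during which the arm holds its last target. There are 200 camera calls.

TASK

Pull the scraper block straight up out of its sprung dock and use it to wipe all three pieces of broken crispbread off the bread board into the low tray on the board's other side. Start the stroke on the dock side of the board and keep the block pressed down on the board, firmly but without leaning hard on it, until it reaches the tray side; do not touch the crispbread with the fingers. At the end leave the scraper standing upright on the board, and do not shift the pepper jar, the teaspoon or the mug.

Things in the scene. Friction and masses are not known exactly. Their poses are not given: they have to be found in the camera images.
- board: Fixed light-wood bread board, 180 mm along its x, 240 along its y; 22 mm thick on four feet, flat top 34 mm above the worktop, no rim. Origin: on the worktop under its centre; z up. The tray stands against one of its two y sides and the dock against the other; which is which changes.
- tray: Fixed low open steel tray, 190 mm along x, 120 mm along y, walls 3 mm thick and 24 mm high, so its rim is 10 mm below the board's top. Origin: underside, centre; its long side stands against the board (gap 2 mm), its centre 182 mm from the board's centre along the board's y or -y, axes parallel to the board's.
- dock: Fixed grey cradle holding the scraper at the start, 204 mm along x, 70 along y; two rails carry the scraper's underside at 34 mm, the blade hangs free between them; end housings 66 mm high. Origin: underside centre, 182 mm from the board's centre along its y or -y, opposite the tray, axes parallel. Sprung noses hold the scraper's ends: the pull straight up takes 5 to 20 N for 15 mm; lift 60 mm.
- scraper: Block, 0.25 kg: black holder 144 mm along x, 36 along y, 26 high; on it an upright wooden grip plate 90 along x, 26 thick along y, up to 84 mm: grip from above across the 26. Under it a flat rubber blade 136 x 20 juts out 3 to 24 mm, set differently each time: feel for the board. Wipe long side first, pressing 5 to 20 N (peaks over 60 too hard). Origin: centre of the holder's underside, z up. Stands on its blade.
- piece_1: Loose piece of broken crispbread, about 58 x 46 mm, 8 mm thick, 30 g, lying flat on the board, clear of the strip along the dock side (no part within 45 mm of that edge of the board). Origin: centre of the underside.
- piece_2: Loose piece of broken crispbread, about 58 x 46 mm, 8 mm thick, 30 g, lying flat on the board, clear of the strip along the dock side (no part within 45 mm of that edge of the board). Origin: centre of the underside.
- piece_3: Loose piece of broken crispbread, about 58 x 46 mm, 8 mm thick, 30 g, lying flat on the board, clear of the strip along the dock side (no part within 45 mm of that edge of the board). Origin: centre of the underside.
- pepper_jar: Bystander: spice jar, 40 mm across, 105 mm high, behind the board (away from the robot). Origin: underside, centre.
- teaspoon: Bystander: steel teaspoon, 139 mm long, lying on the worktop in front of the board. Origin: underside, centre.
- mug: Bystander: mug, 92 mm across, 93 mm high, on the worktop to the right, in front of a tall water dispenser in a wire stand (keep the arm clear of it). Origin: underside near the centre.

How it is judged:
On the way, in this order (a step that is already met when the one before it is completed fails the run):
1. the scraper is out of its dock, at least 40 mm above its place there (z of scraper in the frame of dock above 0.074 m), for 0.1 s.
2. the scraper is pressed on the board with more than 4 N on the dock side (its centre more than 200 mm from the tray's) (contact force between scraper and board above 4 N and horizontal distance between scraper and tray above 0.2 m), for 0.2 s.
3. the scraper is still pressed on the board with more than 4 N near the tray side (its centre less than 140 mm from the tray's) (contact force between scraper and board above 4 N and horizontal distance between scraper and tray below 0.14 m), for 0.1 s.
At the end, for the whole second after the job is handed in: all three crispbread pieces lie at rest in the tray (centres within its outline, below 34 mm above its underside), and the scraper stands upright (within 0.1 rad) and at rest on the board, its centre at least 5 mm inside the board's edges (x of piece_1 in the frame of tray between -0.095 and 0.095 m and y of piece_1 in the frame of tray between -0.06 and 0.06 m and z of each of piece_1, piece_2, piece_3 in the frame of tray below 0.034 m and linear speed of each of piece_1, piece_2, piece_3, scraper below 0.03 m/s and x of piece_2 in the frame of tray between -0.095 and 0.095 m and y of piece_2 in the frame of tray between -0.06 and 0.06 m and x of piece_3 in the frame of tray between -0.095 and 0.095 m and y of piece_3 in the frame of tray between -0.06 and 0.06 m and x of scraper in the frame of board between -0.085 and 0.085 m and y of scraper in the frame of board between -0.115 and 0.115 m and z of scraper in the frame of board between 0.034 and 0.063 m and angle between scraper's own z axis and vertical below 0.1 rad); the robot touches nothing.
It fails at once if the fingers touch a piece of crispbread (contact force between the fingers and piece_1 above 0.5 N or contact force between the fingers and piece_2 above 0.5 N or contact force between the fingers and piece_3 above 0.5 N).
It fails at once if the scraper is pressed or dropped on the board with more than 60 N (contact force between scraper and board above 60 N).
It fails at once if the pepper jar, the teaspoon or the mug is shifted by more than 20 mm (distance of any of pepper_jar, teaspoon, mug from where it was at the start of the episode above 0.02 m).
It also fails if it takes over 62 s, if anything falls off the work surface, if the arm or the gripper's body presses on something with over 40 N, if the wrist force passes 120 N, or if a joint passes its speed limit or range.

## Working session

There is one attempt and no reset: what is moved stays moved. The work goes in short steps, each a Python script; the robot and the scene stay as the last script left them, time stands still between calls to the robot, and variables do not carry over. Pictures are saved under pics/ and viewed, at most 10 in all, crops included, and the job is handed in when it is done.

```bash
mkdir -p pics; ls; python3 - <<'E'
from plant import r, vision, models, telemetry
import cv2, numpy as np
for c in ("scene","side"):
    im=vision.snapshot(c); cv2.imwrite(f"pics/{c}0.png",im[:,:,::-1])
    for t in ("board","tray","dock","scraper","piece_1","pepper_jar","mug","teaspoon"):
        print(c,t,[(round(d["score"],2),np.round(d["at"],3).tolist()) for d in models.mark_of(t,c)][:4])
print(telemetry.current_tool_rot(),telemetry.current_t(),telemetry.current_wrist_force(),r.nose_length)
E
```

```text
pics
scene board [(0.61, [0.533, -0.161, -0.0]), (0.16, [0.564, -0.201, 0.034])]
scene tray [(0.86, [0.574, 0.016, -0.004])]
scene dock [(0.62, [0.502, -0.342, 0.001]), (0.59, [0.495, -0.193, 0.038])]
scene scraper [(0.75, [0.504, -0.343, 0.037])]
scene piece_1 [(0.61, [0.496, -0.189, 0.038]), (0.55, [0.546, -0.121, 0.031]), (0.52, [0.564, -0.198, 0.035])]
scene pepper_jar [(0.9, [0.647, -0.239, -0.001])]
scene mug [(0.56, [0.487, -0.545, 0.001])]
scene teaspoon [(0.72, [0.422, -0.139, -0.001])]
side board [(0.97, [0.533, -0.164, -0.003])]
side tray [(0.7, [0.565, 0.012, -0.004])]
side dock [(0.64, [0.506, -0.343, 0.001])]
side scraper [(0.72, [0.496, -0.343, 0.037]), (0.43, [0.533, -0.165, -0.003])]
side piece_1 [(0.64, [0.498, -0.192, 0.035]), (0.63, [0.541, -0.129, 0.035]), (0.46, [0.564, -0.2, 0.037])]
side pepper_jar []
side mug [(0.82, [0.487, -0.544, 0.004])]
side teaspoon [(0.47, [0.418, -0.137, 0.003])]
[5.80434009e-05 7.07116303e-01 7.07097254e-01 6.56184440e-05] 0.9 [-0.43457285  0.39759172  0.75668826] 0.025
```

View pics/scene0.png

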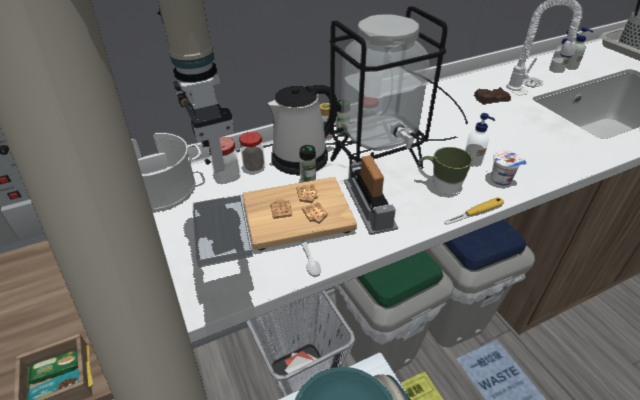

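View pics/side0.png

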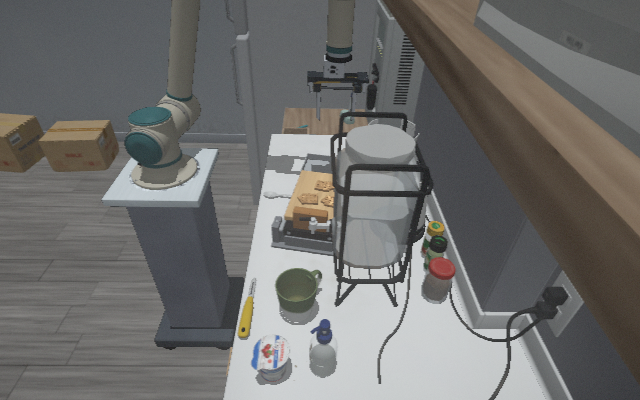

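The tray is on the left (220,225), the board at (298,212), and the dock with the scraper on the right (370,190). The dispenser stand is behind the dock at (390,100), and the jar is at (308,160). I'll refine the yaw with the wrist camera.

```bash
cat > h.py <<'E'
from plant import r, gripper_to, inverse_kinematics, vision, models, telemetry as T
import numpy as np, cv2
from scipy.spatial.transform import Rotation as R
def quat(yaw,s=1):   # tool down, tool y along s*board y, board yaw
    y=s*np.array([-np.sin(yaw),np.cos(yaw),0]); z=np.array([0,0,-1.]); x=np.cross(y,z)
    q=R.from_matrix(np.c_[x,y,z]).as_quat(); return np.r_[q[3],q[:3]]
def backproj(uv,cal,z):
    uv=np.asarray(uv,float).reshape(-1,2); q=cal["orientation"]
    d=np.c_[(uv[:,0]-cal["cx"])/cal["fx"],(uv[:,1]-cal["cy"])/cal["fy"],np.ones(len(uv))]
    d=R.from_quat([q[1],q[2],q[3],q[0]]).apply(d); p=np.array(cal["position"])
    return (p+d*((z-p[2])/d[:,2])[:,None])[:,:2]
def rect(thing,cam,cal,z):
    g=models.regions_of(thing,cam)
    if not g: return None
    m=g[0]["pixels"].astype(np.uint8); c=max(cv2.findContours(m,0,2)[0],key=cv2.contourArea)
    P=backproj(c,cal,z); (cx,cy),wh,a=cv2.minAreaRect((P*1000).astype(np.float32))
    return round(g[0]["score"],2),(round(cx/1000,4),round(cy/1000,4)),np.round(wh),round(a,1)
E
python3 - <<'E'
from h import *
for s in (1,-1): print(s,inverse_kinematics([.505,-.30,.32],quat(-.19,s)))
print([ (c,rect("board",c,vision.get_calibration(c),.034)) for c in ("scene","side")])
s=min((1,-1),key=lambda s:abs(inverse_kinematics([.505,-.30,.32],quat(-.19,s))[5]))
for i,p in enumerate(([.47,-.28,.33],[.52,-.12,.33])):
    r.move_to(p,quat(-.19,s)); r.hold(.2)
    cal=vision.get_calibration("wrist"); im=vision.snapshot("wrist"); cv2.imwrite(f"pics/w{i}.png",im[:,:,::-1])
    print(np.round(cal["position"],3))
    for t in ("board","tray","dock","scraper","piece_1"):
        print(t,[(round(d["score"],2),np.round(d["at"],3).tolist()) for d in models.mark_of(t,"wrist")][:4])
    for t,z in (("board",.034),("tray",.024),("scraper",.084),("dock",.066)): print(t,rect(t,"wrist",cal,z))
print(s,T.current_t())
E
```

```text
1 [-6.54466718e-01  2.60369515e-01  1.30933668e+00 -4.44089210e-16
  1.57188646e+00 -2.03526305e+00]
-1 [-6.54466718e-01  2.60369515e-01  1.30933668e+00 -4.44089210e-16
  1.57188646e+00  1.10632961e+00]
[('scene', (0.58, (0.5225, -0.161), array([241., 200.]), 79.8)), ('side', (0.9, (0.5016, -0.1641), array([252., 141.]), 87.8))]
[ 0.549 -0.296  0.484]
board [(0.85, [0.533, -0.158, 0.0])]
tray [(0.66, [0.566, 0.014, 0.001])]
dock [(0.92, [0.499, -0.343, -0.002])]
scraper [(0.75, [0.505, -0.339, 0.035])]
piece_1 [(0.93, [0.499, -0.191, 0.033]), (0.89, [0.563, -0.207, 0.033]), (0.88, [0.547, -0.127, 0.032])]
board (0.86, (0.5347, -0.1666), array([240., 181.]), 79.7)
tray (0.81, (0.5682, 0.0129), array([124., 191.]), 79.2)
scraper (0.67, (0.5029, -0.3426), array([ 41., 129.]), 79.3)
dock (0.77, (0.501, -0.3329), array([ 63., 197.]), 83.4)
[ 0.599 -0.138  0.484]
board [(0.92, [0.536, -0.162, 0.001])]
tray [(0.77, [0.565, 0.017, -0.002])]
dock [(0.71, [0.494, -0.192, 0.035]), (0.7, [0.501, -0.339, -0.0])]
scraper [(0.82, [0.505, -0.339, 0.037])]
piece_1 [(0.97, [0.493, -0.195, 0.032]), (0.85, [0.549, -0.126, 0.032]), (0.72, [0.564, -0.206, 0.032])]
board (0.65, (0.5354, -0.1649), array([238., 179.]), 79.6)
tray (0.9, (0.5687, 0.0123), array([124., 189.]), 79.0)
scraper (0.88, (0.5041, -0.3418), array([ 75., 132.]), 78.8)
dock (0.66, (0.5492, -0.129), array([41., 56.]), 75.6)
-1 4.3083
```

```bash
cat >> h.py <<'E'
YAW=-.186; B=np.array([.535,-.165]); S=-1; Q=quat(YAW,S)
ux=np.array([np.cos(YAW),np.sin(YAW)]); uy=np.array([-np.sin(YAW),np.cos(YAW)])
def P(x,y,z): return np.r_[B+x*ux+y*uy,z]
def fz(n=5):
    v=[]
    for _ in range(n): v.append(T.current_wrist_force()); r.hold(.02)
    return np.mean(v,0)
E
python3 - <<'E'
from h import *
print("feet",backproj([[337,303],[352,240],[408,285]],vision.get_calibration("side"),0).round(3).tolist())
print("foot scene",backproj([[352,152],[333,130],[413,158]],vision.get_calibration("scene"),0).round(3).tolist())
print(P(0,-.182,0),P(0,.182,0),inverse_kinematics(P(0,-.182,.092),Q))
E
```

```text
feet [[0.569, -0.541], [0.62, -0.33], [0.747, -0.486]]
foot scene [[0.712, -0.412], [0.84, -0.416], [0.611, -0.55]]
[ 0.50134285 -0.34386083  0.        ] [0.56865715 0.01386083 0.        ] [-7.15592539e-01  4.28173466e-01  1.63509004e+00 -4.44089210e-16
  1.07832915e+00  1.04120379e+00]
```

View pics/w0.png

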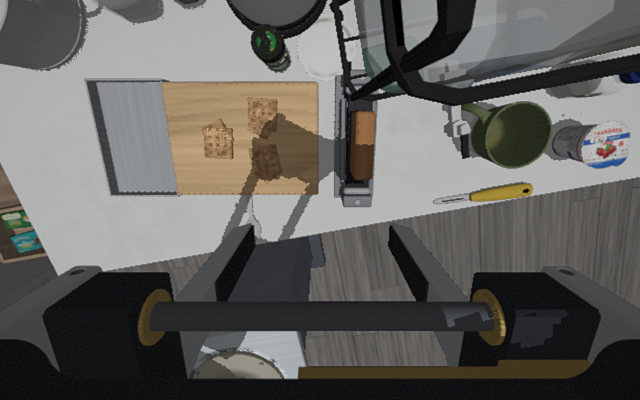

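The wrist view shows the board at (160–318, 80–195), the grip plate at (362,145) and the wire frame near the dock's far end. A tap-like thing shows at (455,125), so I'll triangulate it before going in.

```bash
python3 - <<'E'
from h import *
r.move_to([.45,-.28,.33],Q); r.hold(.1)
cw=vision.get_calibration("wrist"); im=vision.snapshot("wrist")
side=cv2.imread("pics/side0.png"); sc=cv2.imread("pics/scene0.png")
a=cv2.resize(im[20:220,260:560,::-1],(700,466)); 
b=cv2.resize(sc[90:250,330:450],(360,480)); c=cv2.resize(side[180:310,260:390],(340,340))
o=np.zeros((600,800,3),np.uint8); o[:300,:450]=cv2.resize(a,(450,300)); o[:480,450:800]=cv2.resize(b,(350,466+14)); o[310:600,:290]=cv2.resize(c,(290,290))
cv2.imwrite("pics/mix.png",o)
E
```

```text
(no output)
```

View pics/mix.png

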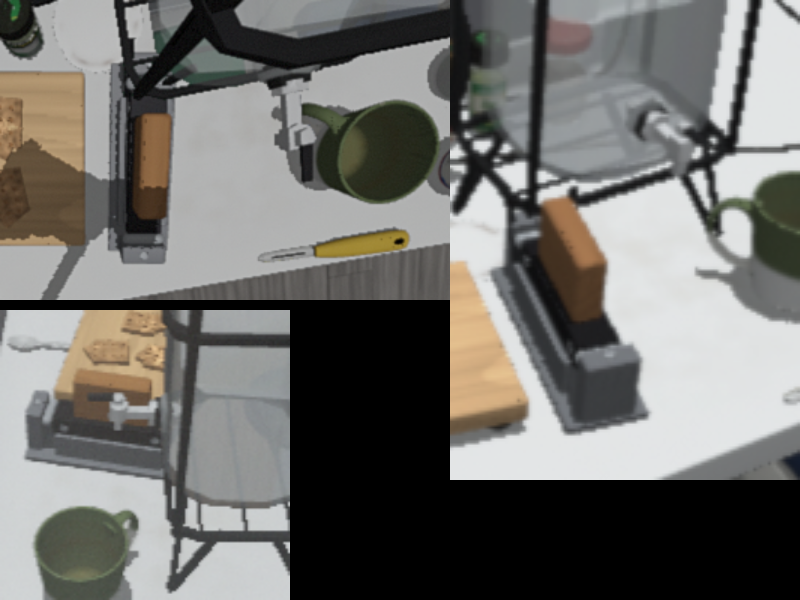

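Triangulating the tap tip (side (313,226), scene (411,143), wrist (462,113)) and the stand's near-left corner (scene (360,157), wrist (350,83)).

```bash
python3 - <<'E'
from h import *
C={n:vision.get_calibration(n) for n in("scene","side","wrist")}
def tri(obs):
    A=np.zeros((3,3));b=np.zeros(3)
    for n,uv in obs:
        p=np.array(C[n]["position"]); e=np.r_[backproj(uv,C[n],0)[0],0]-p; e/=np.linalg.norm(e); M=np.eye(3)-np.outer(e,e); A+=M; b+=M@p
    x=np.linalg.solve(A,b); res=[]
    for n,uv in obs:
        res.append(np.linalg.norm(backproj(uv,C[n],x[2])[0]-x[:2]))
    return x.round(3),np.round(res,3)
print("tap",tri([("side",(313,226)),("scene",(411,143)),("wrist",(462,113))]))
print("corner",tri([("scene",(360,157)),("wrist",(350,83))]))
E
```

```text
tap (array([ 0.505, -0.448,  0.154]), array([0.008, 0.011, 0.005]))
corner (array([ 0.562, -0.342,  0.103]), array([0.004, 0.004]))
```

The near corner of the stand is about (0.56,-0.34), and all three views agree. The wrist camera therefore has to face the robot, so I'm setting S=+1. I'll also grip 15 mm toward the robot side and high on the plate, to keep clear of the tap as well.

```bash
sed -i 's/S=-1;/S=1;/' h.py; cat >> h.py <<'E'
OX=-.015
def show(c,n): cv2.imwrite(f"pics/{n}.png",vision.snapshot(c)[:,:,::-1])
E
python3 - <<'E'
from h import *
r.move_to([.45,-.18,.3],Q); gripper_to(.054)
r.move_l(P(OX,-.10,.24)); r.move_l(P(OX,-.182,.24))
print(T.current_joints().round(2))
show("scene","g0")
print("hit",r.move_l(P(OX,-.182,.102),vel=.08,guard=8))
print(T.current_ee_pos(),fz(),T.current_t())
show("side","g1")
a,b=[cv2.imread(f"pics/{n}.png") for n in("g0","g1")]
cv2.imwrite("pics/g.png",np.hstack([cv2.resize(a[20:260,200:450],(400,384)),cv2.resize(b[60:310,220:470],(400,384))]))
E
```

```text
[-0.73  0.3   1.45  0.    1.4  -2.11]
hit False
[ 0.48685935 -0.34132069  0.10250647] [ 0.23413706  0.34767806 -0.42947119] 12.0917
```

View pics/g.png

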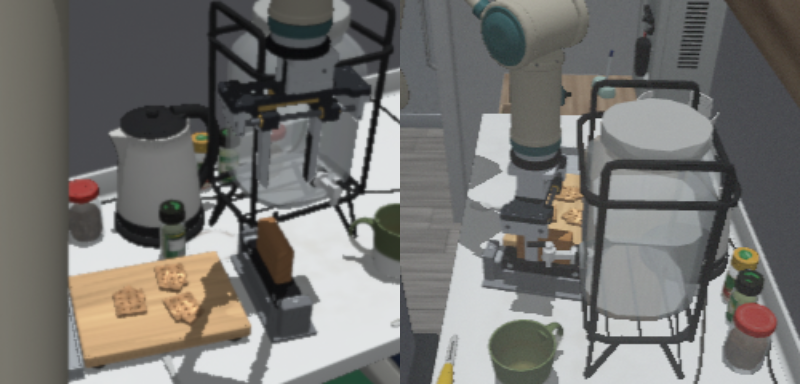

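The gripper is down over the grip plate (right half, about (530,235)) and clear of the tap and the frame. Next: grip and lift.

```bash
python3 - <<'E'
from h import *
gripper_to(.02,60); print("open",T.current_opening(),T.current_finger_force(),fz())
r.move_l(P(OX,-.182,.127),vel=.03); print(fz(3))
r.move_l(P(OX,-.182,.182),vel=.1)
r.hold(.2); print("lift",T.current_opening(),fz(),T.current_ee_pos(),T.current_t())
r.move_l(P(OX+.002,-.098,.182),vel=.1); r.hold(.2)
print(fz(10),T.current_torque(),T.current_t())
show("scene","l0"); show("side","l1")
print(models.mark_of("scraper","scene")[:1],models.mark_of("scraper","side")[:1])
a,b=[cv2.imread(f"pics/{n}.png") for n in("l0","l1")]
cv2.imwrite("pics/l.png",np.hstack([cv2.resize(a[100:260,200:400],(400,320)),cv2.resize(b[120:280,220:420],(400,320))]))
E
```

```text
open 0.02525623166972233 59.99834954738617 [-0.06557488  1.16235152 -0.36923504]
[ 0.13788582 -0.75011343 -2.78316734]
lift 0.025787752882132278 [ 0.17884487  0.12879249 -3.28397836] [ 0.48636164 -0.34086331  0.18130262] 14.7917
[-0.0310396   0.09920274 -3.0194454 ] [ 0.08651024 -0.02890443 -0.00374017] 16.15
[{'at': [0.5218, -0.2655, 0.1182], 'score': 0.63}] [{'at': [0.5182, -0.261, 0.1139], 'score': 0.79}]
```

View pics/l.png

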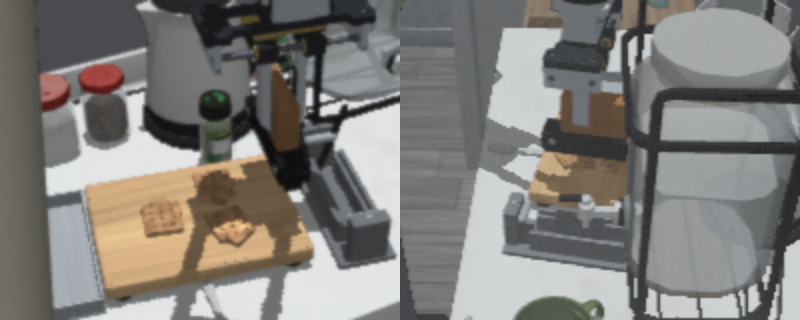

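The scraper is out and held level over the dock side of the board. Next I'll feel for the board, then stroke under force feedback.

```bash
cat > wipe.py <<'E'
from h import *
x=OX+.002; base=fz(10)[2]
r.move_l(P(x,-.098,.134),vel=.1); r.hold(.1); base=fz(10)[2]; print("base",base)
print("hit",r.move_l(P(x,-.098,.100),vel=.012,guard=4)); z=T.current_ee_pos()[2]
f=fz()[2]-base; print("contact z",z,f)
zc=z
for i in range(12):
    if f>9: break
    zc-=.0003; r.move_l(P(x,-.098,zc),vel=.02); f=fz(3)[2]-base; print(round(zc,4),round(f,1))
r.hold(.3); print("pressed",fz()-[0,0,base],T.current_t(),zc)
np.save("st.npy",[zc,base])
E
python3 wipe.py
```

```text
base -2.9553550668913076
hit True
contact z 0.11369990675653582 8.673156075014063
0.1134 6.2
0.1131 8.1
0.1128 9.7
pressed [-1.20648803  0.70806391  9.97041073] 20.4417 0.11279990675653584
```

```bash
cat > stroke.py <<'E'
from h import *
x=OX+.002; zc,base=np.load("st.npy"); log=[]
for y in np.r_[np.arange(-.086,.112,.012),.112]:
    r.move_l(P(x,y,zc),vel=.06); F=T.current_wrist_force(); f=F[2]-base
    zc+=np.clip((f-11)/6000*.6,-.0008,.0008); log.append((round(y,3),round(f,1),round(float(F[:2]@uy),1)))
np.save("st.npy",[zc,base]); print(log,zc,T.current_t(),T.current_opening(),T.current_ee_pos())
show("scene","s0"); show("side","s1")
for c in("scene","side"): print([(round(d["score"],2),d["at"]) for d in models.mark_of("piece_1",c)][:4])
a,b=[cv2.imread(f"pics/{n}.png") for n in("s0","s1")]
cv2.imwrite("pics/s.png",np.hstack([cv2.resize(a[130:290,170:370],(400,320)),cv2.resize(b[100:260,220:420],(400,320))]))
E
python3 stroke.py
```

```text
[(np.float64(-0.086), np.float64(8.7), -2.3), (np.float64(-0.074), np.float64(8.8), -3.6), (np.float64(-0.062), np.float64(9.9), -2.1), (np.float64(-0.05), np.float64(10.6), -3.3), (np.float64(-0.038), np.float64(10.7), -3.5), (np.float64(-0.026), np.float64(11.1), -3.4), (np.float64(-0.014), np.float64(11.3), -2.9), (np.float64(-0.002), np.float64(10.6), -3.3), (np.float64(0.01), np.float64(11.1), -2.6), (np.float64(0.022), np.float64(11.1), -4.0), (np.float64(0.034), np.float64(11.8), -3.7), (np.float64(0.046), np.float64(11.2), -3.4), (np.float64(0.058), np.float64(11.3), -3.4), (np.float64(0.07), np.float64(10.9), -3.8), (np.float64(0.082), np.float64(12.2), -3.5), (np.float64(0.094), np.float64(10.3), -3.5), (np.float64(0.106), np.float64(10.5), -3.3), (np.float64(0.112), np.float64(11.3), -4.0)] 0.11233583483549639 26.6417 0.025713971077759863 [ 0.54406053 -0.0538854   0.11365005]
[(0.72, [0.5682, 0.0192, 0.0058]), (0.63, [0.5999, -0.0365, 0.0174]), (0.62, [0.5295, -0.0237, 0.0239]), (0.39, [0.4889, -0.5465, -0.0008])]
[(0.35, [0.4188, -0.1345, 0.001])]
```

View pics/s.png

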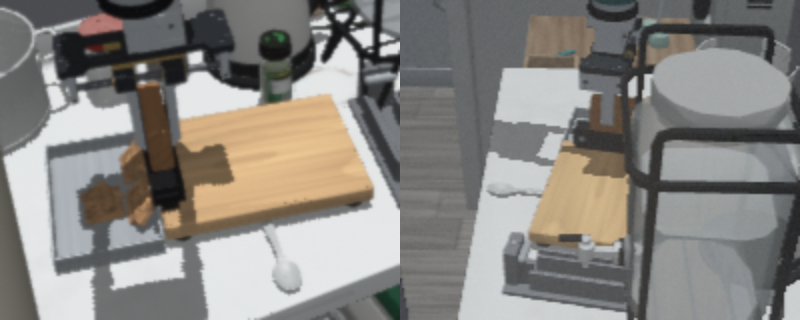

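All three pieces are over the tray (about (100,200), (135,160) and (140,200) in the left half), two of them leaning at its board-side wall. I'll nudge a little further just clear of the board, then go back and set the scraper down.

```bash
cat > place.py <<'E'
from h import *
x=OX+.002; zc,base=np.load("st.npy")
r.move_l(P(x,.112,zc+.003),vel=.05)
print("nudge",r.move_l(P(x,.132,zc+.003),vel=.05,guard=10)); 
r.move_l(P(x,.13,zc+.04),vel=.1); r.move_l(P(x,.02,zc+.04),vel=.15); r.hold(.2)
show("scene","p0")
print([(round(d["score"],2),np.round(d["at"],3)) for d in models.mark_of("piece_1","scene")][:4])
cv2.imwrite("pics/p.png",cv2.resize(cv2.imread("pics/p0.png")[130:290,170:370],(750,600)))
print(T.current_t())
E
python3 place.py
```

```text
nudge True
[(0.88, array([ 0.529, -0.024,  0.023])), (0.66, array([ 0.596, -0.033,  0.02 ])), (0.59, array([0.57 , 0.022, 0.002])), (0.15, array([ 0.424, -0.142, -0.004]))]
29.1833
```

View pics/p.png

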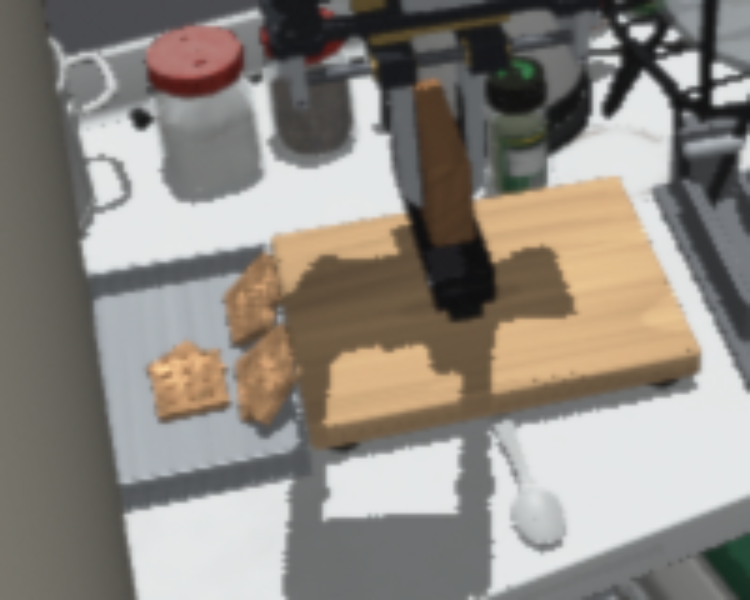

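All three pieces rest in the tray, two leaning on the wall with their centres well inside and at z≈0.02. Now I'll set the scraper down and release it.

```bash
python3 - <<'E'
from h import *
x=OX+.002; zc,base=np.load("st.npy")
r.move_l(P(x,.02,zc+.008),vel=.1); r.hold(.1); base=fz(8)[2]
print("down",r.move_l(P(x,.02,zc-.004),vel=.012,guard=3)); print(fz()[2]-base,T.current_ee_pos())
z=T.current_ee_pos()[2]
gripper_to(.054); r.hold(.2); print(fz())
r.move_l(P(x,.02,z+.12),vel=.08); r.hold(.5)
print(T.current_t()); show("scene","e0"); show("side","e1")
for t in("scraper","piece_1","board","pepper_jar","teaspoon","mug"):
    print(t,[(round(d["score"],2),np.round(d["at"],3).tolist()) for d in models.mark_of(t,"scene")][:3])
a,b=[cv2.imread(f"pics/{n}.png") for n in("e0","e1")]
cv2.imwrite("pics/e.png",np.hstack([cv2.resize(a[130:290,170:370],(400,320)),cv2.resize(b[100:260,220:420],(400,320))]))
E
```

```text
down True
8.448558290590032 [ 0.52569354 -0.14288628  0.11377973]
[-0.57821299  0.00402712  0.22744207]
33.6667
scraper [(0.67, [0.542, -0.143, 0.049])]
piece_1 [(0.74, [0.598, -0.032, 0.018]), (0.59, [0.567, 0.024, 0.006]), (0.53, [0.529, -0.022, 0.024])]
board [(0.73, [0.533, -0.166, -0.002])]
pepper_jar [(0.95, [0.649, -0.24, -0.0])]
teaspoon [(0.82, [0.422, -0.14, -0.004])]
mug [(0.56, [0.487, -0.543, -0.003])]
```

View pics/e.png

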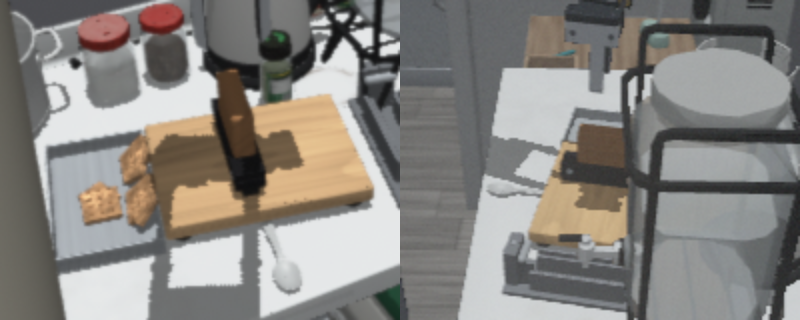

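The scraper stands upright on the board (240,140 in the left half), the three pieces are in the tray, the bystanders haven't moved and the gripper is clear.

```bash
python3 -c "
from h import *
print(r.sign_off())"
```

```text
the job is handed in; nothing more can be done
None
```

I wiped all three crispbread pieces into the tray, left the scraper standing upright on the board without shifting the jar, spoon or mug, and handed the job in at about 34 s (no verdict came back).

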